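# Lay the noodle carton on the pull-out tray and close it under the shelf

### The arm

A 7-joint arm with a two-finger parallel gripper is mounted at the origin on the work surface. World frame = base frame: x ahead of the robot, y to its left, z up, the work surface at z = 0. Lengths are in m, angles in rad, forces in N, time in s.
With the tool pointing down it reaches from about 0.425 to 0.925 m from the base axis. Payload 6.8 kg.
Tool frame: the origin (TCP) lies on the front face of the gripper's body, between the roots of the fingers; the fingertips stand 73 mm ahead of it and the grasp point (between the pads) lies 54 mm ahead of it (env.nose_length is the distance from the TCP to the fingertips, in m); z points along the fingers, y is the line along which they close (so a half turn about z gives the same grasp; the last joint's range is limited). The gripper opens to 85 mm and grips with 20 to 120 N. Pads are 22 mm wide; open, the fingers measure 114 mm over their backs; the gripper's body (76 mm by 85 mm) begins 54 mm behind the grasp point. The pads swing forward as they close: fully open they stand 13 mm farther back than shut.
Start: joints at [1.081, 0.477, 0.022, 1.555, -0.011, 1.109, -0.083], TCP at [0.252, -0.626, 0.304] pointing down, gripper open.
Joint ranges: [-2.96, 2.96], [-0.34, 2.1], [-1.41, 1.46], [0.24, 2.44], [-1.37, 4.51], [0.17, 1.92], [-2.96, 2.96]. Speed limits (rad/s): [2.39, 2.39, 3.14, 3.14, 3.14, 3.14, 3.14].

### API

Orientations are given as a unit quaternion [w, x, y, z].
In Python, from cell import env, kin, camera, calibration, job gives the robot as it stands. The module is installed in compiled form; this text tells all that it offers. Calls block until the motion is done:
- env.reach(position, orientation): joint-space move of the TCP to a pose.
- env.movel(position, velocity=0.15, rot=None, stop_force=None): straight line of the TCP; rot=None keeps the orientation; velocity is the mean speed in m/s. With stop_force (N) it stops when the force on the tool has changed by that much, and returns True; else False.
- env.goto_joints(angles): joint-space move.
- env.grip(opening, f_grip=None): finger opening in m; f_grip is the grip in N (None keeps the last); returns when the fingers have stopped.
- env.dwell(seconds).
- kin.inverse_kinematics(position, orientation): joint angles nearest the present ones, or None.
- env.get_state(): the state.
- camera(name): name is "side" or "top"; returns (picture, depth): 420x560x3 uint8, blue, green, red; 420x560 float32, m along the optical axis (not along the pixel's ray), 0 where there is no reading.
- calibration(name): a dict with "fx", "fy", "cx", "cy" (pixels), "rvec" (rotation vector, rad) and "tvec" (3), from world to camera coordinates, as OpenCV has them. Camera axes: x right, y down, z forward; pixel columns grow to the right and rows downward; lengths in m; the calibration is good to about 2 mm. A picture is of the moment at which its call begins. calibration takes no time and is no camera call.
A pose or a line that the arm cannot do raises env.PlanningError and nothing moves.
- job.job_done(): hands the job in; it is judged then, once.
The state is a dict: "time": time; "qpos": joint angles; "joint_velocities": joint speeds; "joint_torque": joint torques, N m; "tcp_pos": TCP position; "orientation": TCP orientation; "force": force on the tool from outside, world axes, zero at the start; "torque": the same for the moment, N m; "opening": finger opening in m; "gripper_force": force on a finger pad.
Only numpy, scipy, OpenCV 4.12 (cv2) and the standard library are available. Lean on these libraries where they do the work, as an engineer would, in place of code of your own. Each camera call takes 0.05 s, during which the arm holds its last target. There are 200 camera calls.

### The job

The noodle carton is too tall to stand under the little shelf: tip it over onto its back on the pulled-out tray, window up, and slide it across until it sits fully on the tray without sticking out past the tray's sides. Then push the tray fully home, so the carton goes in under the shelf. Don't let the carton or the gripper bump the shelf or its legs, and leave the cup of spoons, glass dish, lid rest and tongs where they are.

Things in the scene. Friction and masses are not known exactly. Their poses are not given: they have to be found in the camera images.
- shelf: Low fixed shelf, set at an angle: wood board 280 mm deep (x) by 380 wide (y), underside 135 mm, top 151 mm above the table, on white 12 mm tube legs at x = 15 and 265, y = +-165 mm, with floor bars from front to back legs; 10 mm high tray runners at y = +-133 mm. Origin at table level under the middle of the board's open front edge; x points in under the board to its back, y to its left.
- tray (a joint): How far the pull-out tray is drawn out of the shelf's front, in m: 0 = home at its rear stop, 0.195 to 0.22 at the start. It slides only along the shelf's x with about 2 N friction plus light damping, stays where left, and cannot move sideways or lift, so its side edge firmly blocks the foot of a thing pushed against it.
- tray_front (a point): Middle of the outer face (away from the shelf) of the tray's upright front panel, 30 mm above the table; axes as the shelf's. Panel 250 mm wide, 12 mm thick, top 49 mm above the table, no handle. With the tray home this face is under the board, 10 mm behind its front edge (shelf x = 10 mm, y = 0).
- tray_deck (a point): Point on the middle line of the tray's flat upper face, 14 mm above the table, 60 mm behind the front panel's inner face; axes as the shelf's. The tray is 250 mm wide: plain square side edges at y = +-125 mm from here, no side rim; its back end is at x = +188 mm. With the tray home this point is at shelf x = 82 mm, y = 0.
- carton: Cardboard noodle carton, 92 mm deep (its x), 110 wide (y), 200 tall (z), 0.3 to 0.54 kg, evenly filled. Origin: centre of its underside. The front with the straw-coloured window faces its -x, the plain back its +x. It starts standing on the table left (shelf's +y) of the drawn-out tray, in front of the shelf, back towards the tray, 9 to 45 mm from the tray's side edge, up to 6 degrees askew.
- carton_center (a point): Centre of the carton's volume, 100 mm up from its underside; axes as the carton's.
- spoon_cup: White cup, 80 mm wide and 95 mm high, with four steel spoons reaching 165 mm high, standing on the shelf's top. Origin at its underside's centre. Leave alone.
- glass_dish: Clear glass dish, 124 mm wide and 38 mm high, standing on the shelf's top. Origin at its underside's centre. Leave alone.
- lid_rest: Red ceramic lid rest: round saucer 124 mm wide with two upright fins, 71 mm high, on the table to the left of the shelf. Origin at its underside's centre. Leave alone.
- tongs: Green silicone tongs, 235 mm long, about 75 mm wide, 20 mm high, lying on the table to the right of the tray. Origin at table level near their middle. Leave alone.

How it is judged:
On the way:
1. the carton lies on its back on the tray while the tray is still drawn out (angle between carton's own x axis and vertical above 3 rad and z of carton_center in the frame of tray_deck between 0.039 and 0.053 m and value of joint tray above 0.12 m), for 0.2 s.
At the end, for the whole second after the job is handed in: The tray is home (within 8 mm); the carton lies still and flat on its back on the tray, window up (within 8 degrees), its centre within 35 mm of the tray's middle line (at most 10 mm past a side), between the front panel and the tray's back end, touching neither shelf nor legs (value of joint tray below 0.008 m and angle between carton's own x axis and vertical above 3 rad and z of carton_center in the frame of tray_deck between 0.039 and 0.053 m and contact force between carton and shelf below 0.3 N and linear speed of carton below 0.02 m/s and y of carton_center in the frame of tray_deck between -0.035 and 0.035 m and x of carton_center in the frame of tray_deck between -0.01 and 0.145 m).
It fails at once if the carton bumps the shelf or its legs (contact force between carton and shelf above 2 N).
It fails at once if the robot bumps the shelf or its legs (contact force between any of the arm, the fingers and shelf above 3 N).
It fails at once if the cup of spoons, glass dish, lid rest or tongs are moved more than 20 mm (distance of any of spoon_cup, glass_dish, lid_rest, tongs from where it was at the start of the episode above 0.02 m).
It also fails if it takes over 72 s, if anything falls off the work surface, if the arm or the gripper's body presses on something with over 40 N, if the wrist force passes 120 N, or if a joint passes its speed limit or range.

## Working session

There is one attempt and no reset: what is moved stays moved. The work goes in short steps, each a Python script; the robot and the scene stay as the last script left them, time stands still between calls to the robot, and variables do not carry over. Pictures are saved under pics/ and viewed, at most 10 in all, crops included, and the job is handed in when it is done.

```bash
mkdir -p pics; ls; cat > h.py <<'E'
import numpy as np, cv2
from cell import env, kin, camera, calibration, job
from scipy.spatial.transform import Rotation as R
def cloud(n):
    im,d=camera(n); c=calibration(n)
    v,u=np.mgrid[:420,:560]
    P=np.stack([(u-c["cx"])/c["fx"]*d,(v-c["cy"])/c["fy"]*d,d],-1)
    Rm=cv2.Rodrigues(np.array(c["rvec"],float))[0]
    W=(P-np.array(c["tvec"]).ravel())@Rm
    W[d==0]=np.nan
    return im,W
def quat(zdir,ydir):
    z=np.array(zdir,float);z/=np.linalg.norm(z);y=np.array(ydir,float);y-=z*(y@z);y/=np.linalg.norm(y)
    q=R.from_matrix(np.stack([np.cross(y,z),y,z],1)).as_quat()
    return np.r_[q[3],q[:3]]
E
python3 - <<'E'
from h import *
for n in("top","side"):
    im,W=cloud(n); cv2.imwrite(f"pics/{n}0.png",im); np.save(f"{n}0.npy",W)
    c=calibration(n);Rm=cv2.Rodrigues(np.array(c["rvec"],float))[0];print(n,c["fx"],-Rm.T@np.array(c["tvec"]).ravel(),Rm[2])
s=env.get_state();print(s)
E
```

```text
pics
top 447.2211181655716 [0.54296326 0.00932577 1.12654835] [ 0.11436584 -0.0066675  -0.99341633]
side 385.6118427938333 [ 0.47206104 -0.14155052  0.83921576] [ 0.21986136  0.20816903 -0.95306172]
{'time': 0.1, 'qpos': array([ 1.08086486,  0.47776089,  0.02235652,  1.55630347, -0.01148627,
        1.10929487, -0.08308595]), 'joint_velocities': array([-0.00109629, -0.00210178,  0.00097918, -0.00286593, -0.00036132,
        0.00039924,  0.00106577]), 'joint_torque': array([ 4.39913711e-03, -5.97761893e+01,  1.61424547e+00, -2.81954563e+01,
        1.29027411e-02,  5.02833733e-03,  3.52323866e-05]), 'tcp_pos': array([ 0.25136291, -0.62603093,  0.30301471]), 'orientation': array([-7.88188098e-04,  9.81827855e-01,  1.89771946e-01, -2.22835959e-04]), 'force': array([ 0.39019876, -0.112226  , -0.71147136]), 'torque': array([ 0.0084611 , -0.00927578, -0.04084738]), 'gripper_force': 0.0, 'opening': 0.08562935429547015}
```

View pics/top0.png

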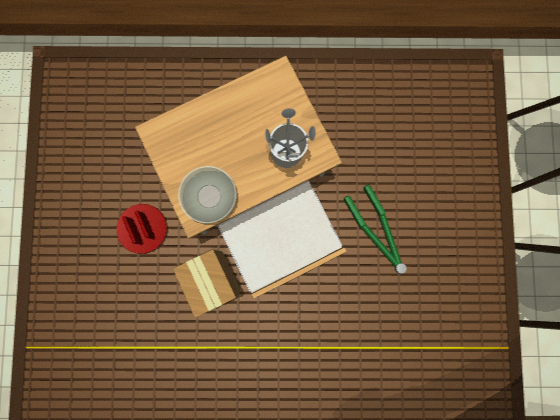

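View pics/side0.png

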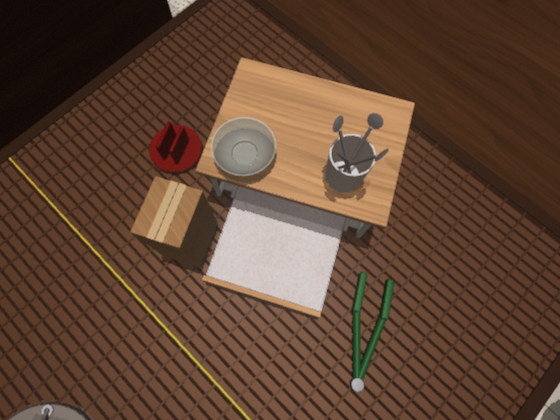

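Top view: board corners at about (136,128), (286,57), (341,163), (188,237). The tray panel runs (253,297)-(345,250), and the carton top is (175,268), (213,250), (240,295), (197,316). Next I fit rectangles to the depth points.

```bash
cat > fit.py <<'E'
from h import *
def fit(W,z0,z1,seedbox,name):
    m=(W[...,2]>z0)&(W[...,2]<z1)
    k=np.zeros(m.shape,bool);a,b,c,d=seedbox;k[b:d,a:c]=1
    m=(m&k).astype(np.uint8); 
    n,l,st,_=cv2.connectedComponentsWithStats(m); i=1+np.argmax(st[1:,4])
    p=W[l==i]; r=cv2.minAreaRect(p[:,:2].astype(np.float32))
    print(name,len(p),"zmed %.4f"%np.median(p[:,2]),"c",np.round(r[0],4),"size",np.round(r[1],4),"ang %.2f"%r[2]); return p,r
if __name__=="__main__":
    T=np.load("top0.npy");S=np.load("side0.npy")
    fit(T,.143,.16,(120,40,360,250),"board top")
    fit(T,.185,.215,(160,235,260,330),"carton top")
    fit(T,.007,.022,(200,170,360,310),"deck top")
    fit(T,.036,.06,(230,235,360,310),"panel top")
    fit(S,.143,.16,(180,50,430,240),"board side")
    fit(S,.185,.215,(120,165,230,270),"carton side")
    fit(S,.007,.022,(190,180,350,320),"deck side")
    fit(S,.036,.06,(190,260,350,330),"panel side")
E
python3 fit.py
```

```text
board top 16611 zmed 0.1528 c [0.7991 0.0694] size [0.2807 0.3806] ang 26.60
carton top 2477 zmed 0.2019 c [0.4961 0.1331] size [0.1097 0.0924] ang 26.01
deck top 7715 zmed 0.0156 c [ 0.6028 -0.0278] size [0.1889 0.2571] ang 26.67
panel top 574 zmed 0.0501 c [ 0.5135 -0.0732] size [0.0128 0.2493] ang 26.48
board side 18219 zmed 0.1514 c [0.798  0.0687] size [0.2818 0.3804] ang 26.52
carton side 3350 zmed 0.2007 c [0.4955 0.132 ] size [0.1106 0.0926] ang 25.92
deck side 11221 zmed 0.0146 c [ 0.6164 -0.0218] size [0.2154 0.2737] ang 26.33
panel side 815 zmed 0.0493 c [ 0.5123 -0.0744] size [0.0129 0.2491] ang 26.57
```

```bash
cat >> h.py <<'E'
A=np.deg2rad(26.55); O=np.array([.6733,.0064,0])
ex=np.array([np.cos(A),np.sin(A),0]); ey=np.array([-np.sin(A),np.cos(A),0]); ez=np.array([0,0,1.])
def toW(x,y,z): return O+x*ex+y*ey+z*ez
def pose(x,y,z,fwd,tilt):
    """TCP pose for fingertips at shelf (x,y,z), tool leaning towards fwd; fingers side by side across fwd"""
    t=np.deg2rad(tilt); d=np.sin(t)*fwd-np.cos(t)*ez; side=np.cross(ez,fwd)
    q1=quat(d,side);q2=quat(d,-side)
    return toW(x,y,z)-env.nose_length*d,q1,q2
E
python3 - <<'E'
from h import *
def chk(n,*a):
    p,q1,q2=pose(*a)
    for q in(q1,q2):
        j=kin.inverse_kinematics(p,q); print(n,np.round(p,3),None if j is None else np.round(j,2))
for t in(25,40):
    chk("hi",-.10,.30,.16,-ey,t); chk("low0",-.10,.27,.035,-ey,t); chk("hi end",-.10,.09,.16,-ey,t); chk("slide end",-.10,.09,.05,-ey,t)
for t in(35,50):
    chk("tray0",-.21,0,.03,ex,t); chk("tray1",.005,0,.03,ex,t)
for p in([.2,-.45,.42],[.45,0,.42],[.4,.25,.35]): print(kin.inverse_kinematics(np.array(p),env.get_state()["orientation"]))
E
```

```text
hi [0.436 0.258 0.226] [-0.12  0.53 -0.94  1.96  0.83  1.28 -1.01]
hi [0.436 0.258 0.226] [ 0.03  0.66 -1.18  1.95  0.95  1.42  2.04]
low0 [0.449 0.231 0.101] [-0.04  0.81 -1.    2.03  1.13  1.26 -1.23]
low0 [0.449 0.231 0.101] [ 0.06  0.95 -1.19  2.03  1.23  1.43  1.86]
hi end [0.53  0.07  0.226] [ 0.19  0.45 -0.8   2.    0.89  1.08 -0.64]
hi end [0.53  0.07  0.226] [ 0.45  0.63 -1.18  1.99  1.07  1.29  2.38]
slide end [0.53  0.07  0.116] [-0.04  0.58 -0.52  2.07  1.01  0.88 -0.82]
slide end [0.53  0.07  0.116] [ 0.42  0.9  -1.19  2.04  1.33  1.35  2.17]
hi [0.429 0.272 0.216] [-0.08  0.88 -1.29  1.92  1.13  1.81 -1.32]
hi [0.429 0.272 0.216] [-0.13  0.8  -1.19  1.93  1.08  1.72  1.86]
low0 [0.442 0.245 0.091] [-0.22  0.9  -0.95  1.99  1.2   1.52 -1.38]
low0 [0.442 0.245 0.091] [-0.08  1.08 -1.2   1.98  1.32  1.76  1.71]
hi end [0.523 0.084 0.216] [ 0.09  0.55 -0.86  2.04  1.14  1.32 -0.93]
hi end [0.523 0.084 0.216] [ 0.3   0.73 -1.19  2.03  1.27  1.55  2.14]
slide end [0.523 0.084 0.106] [-0.26  0.64 -0.42  2.09  1.18  1.06 -1.09]
slide end [0.523 0.084 0.106] [ 0.28  1.02 -1.19  2.06  1.49  1.66  1.97]
tray0 [ 0.448 -0.106  0.089] [ 1.28  0.86 -1.16  2.38  1.96  0.31  0.59]
tray0 [ 0.448 -0.106  0.089] [ 1.28  0.86 -1.16  2.38  1.96  0.31 -2.55]
tray1 [ 0.641 -0.01   0.089] [ 0.89  1.03 -1.19  2.04  1.72  0.53  0.71]
tray1 [ 0.641 -0.01   0.089] [ 0.89  1.03 -1.19  2.04  1.72  0.53 -2.43]
tray0 [ 0.436 -0.112  0.077] None
tray0 [ 0.436 -0.112  0.077] None
tray1 [ 0.628 -0.016  0.077] [ 1.    1.15 -1.19  2.15  2.46  0.48  0.18]
tray1 [ 0.628 -0.016  0.077] [ 0.87  0.98 -0.99  2.15  2.83  0.39  2.82]
[ 1.02465490e+00  7.71342179e-02  1.31849457e-03  1.82306761e+00
 -2.42773921e-04  1.24302404e+00 -1.62888561e-01]
[ 0.40919891  0.03189953 -0.55171245  1.87488528  0.01603397  1.24009964
 -1.33643787]
[ 0.35591123  0.27695237 -1.20145946  1.91142738  0.28238429  1.14276364
 -2.14091652]
```

```bash
python3 - <<'E'
from h import *
q0=env.get_state()["orientation"]
env.reach([.2,-.45,.42],q0); env.reach([.45,0,.42],q0)
env.grip(.05)
p,q,_=pose(-.10,.31,.25,-ey,35); env.reach(p,q)
print(env.get_state()["time"])
env.movel(pose(-.10,.30,.035,-ey,35)[0],.15)
print(env.get_state()["force"]@ey)
r=env.movel(pose(-.10,.222,.035,-ey,35)[0],.04,stop_force=5)
s=env.get_state();print(r,s["time"],(s["tcp_pos"]-O)@ey,"tip y",(s["tcp_pos"]-O)@ey-.073*np.sin(np.deg2rad(35)),s["force"]@ey)
im,W=cloud("top");np.save("top1.npy",W);cv2.imwrite("pics/t1.png",im)
im,W=cloud("side");np.save("side1.npy",W);cv2.imwrite("pics/s1.png",im)
from fit import fit
p,r=fit(W,.185,.215,(120,130,300,290),"carton side");c=np.r_[r[0],0]-O;print(c@ex,c@ey)
E
```

```text
4.325
0.3982209965439635
True 7.7833 0.2646193297097946 tip y 0.22274824985616826 0.011294498558829191
carton side 3367 zmed 0.2006 c [0.5053 0.1135] size [0.1107 0.0931] ang 26.48
-0.10242837314495766 0.17086118203846065
```

View pics/s1.png

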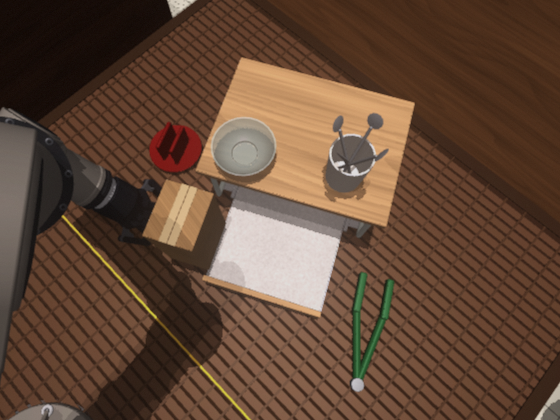

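The side view shows the carton upright with its top near (180,215). Its measured y of 0.171 puts the back against the tray edge. Now the tip.

```bash
python3 - <<'E'
from h import *
from fit import fit
env.movel(pose(-.10,.25,.035,-ey,35)[0],.1)
env.movel(pose(-.10,.25,.165,-ey,35)[0],.15)
r=env.movel(pose(-.10,.18,.165,-ey,35)[0],.06,stop_force=15)
s=env.get_state();print(r,s["time"],s["force"])
r=env.movel(pose(-.10,.115,.165,-ey,35)[0],.05,stop_force=15)
s=env.get_state();print(r,s["time"],s["force"])
env.dwell(.5)
env.movel(pose(-.10,.22,.20,-ey,35)[0],.15)
im,W=cloud("side");cv2.imwrite("pics/s2.png",im);np.save("side2.npy",W)
p,r=fit(W,.095,.115,(120,130,350,320),"carton");c=np.r_[r[0],0]-O;print(c@ex,c@ey)
E
```

```text
False 10.6333 [-1.38114361  0.70752859 -0.40475174]
False 12.0833 [-0.27021191  0.27990318  0.92820466]
carton 5725 zmed 0.1071 c [0.5527 0.0186] size [0.1108 0.2003] ang 26.48
-0.1023996030623431 0.06479128102622216
```

View pics/s2.png

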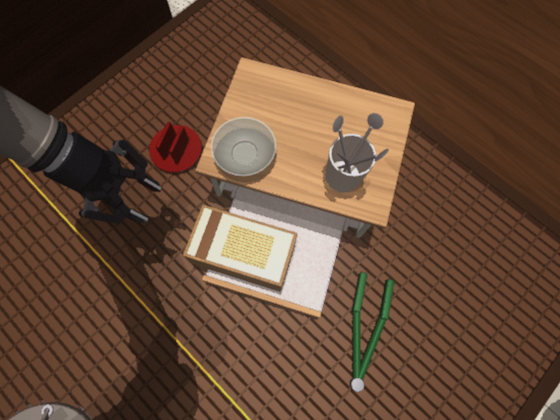

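The carton lies window up on the tray, centre at y=+65 mm, about (243,245) in the side view. I'll slide it 65 mm in.

```bash
python3 - <<'E'
from h import *
from fit import fit
env.movel(pose(-.102,.215,.05,-ey,35)[0],.15)
r=env.movel(pose(-.102,.106,.05,-ey,35)[0],.05,stop_force=15)
s=env.get_state();print(r,s["time"],s["force"])
env.movel(pose(-.102,.20,.06,-ey,35)[0],.15)
im,W=cloud("side");cv2.imwrite("pics/s3.png",im)
p,r=fit(W,.095,.115,(120,130,400,320),"carton");c=np.r_[r[0],0]-O;print(c@ex,c@ey)
p,r=fit(W,.036,.06,(190,240,350,330),"panel side");c=np.r_[r[0],0]-O;print(c@ex,c@ey)
E
```

```text
False 17.0083 [-1.34964872  1.95383829 -0.52370697]
carton 5843 zmed 0.1071 c [ 0.5817 -0.0389] size [0.1111 0.2003] ang 26.63
-0.10219952647187878 0.00039474884778389896
panel side 817 zmed 0.0495 c [ 0.5122 -0.0743] size [0.0128 0.2489] ang 26.53
-0.1801716905659964 -0.00022370143575724255
```

```bash
python3 - <<'E'
from h import *
from fit import fit
s=env.get_state()
env.movel(s["tcp_pos"]+[0,0,.28],.25)
env.grip(0)
p,q1,q2=pose(-.215,0,.20,ex,35)
j=kin.inverse_kinematics(p,q1),kin.inverse_kinematics(p,q2); now=env.get_state()["qpos"]
print([None if a is None else np.round(a-now,2) for a in j])
q=min([(np.abs(a-now).max(),i) for i,a in enumerate(j) if a is not None])[1]; q=(q1,q2)[q]
env.reach(p+[0,0,.12],q)
env.movel(p,.2)
env.movel(pose(-.212,0,.03,ex,35)[0],.12)
s=env.get_state();print(s["time"],np.round(s["qpos"],2),s["force"])
im,W=cloud("side");cv2.imwrite("pics/s4.png",im)
p,r=fit(W,.095,.115,(120,130,400,320),"carton");c=np.r_[r[0],0]-O;print(c@ex,c@ey)
E
```

```text
[array([-0.79, -0.23,  2.17,  0.57, -1.98, -0.95, -2.18]), array([ 0.27, -0.24,  1.  ,  0.51, -1.86, -1.07,  0.82])]Traceback (most recent call last):
  File "<stdin>", line 12, in <module>
cell.PlanningError: the arm cannot follow that straight line within its joint ranges
```

```bash
python3 - <<'E'
from h import *
s=env.get_state();print(s["time"],np.round(s["qpos"],2),np.round(s["tcp_pos"],3))
for t in(20,28,35):
  for x,z in((-.212,.20),(-.212,.1),(-.212,.03),(-.1,.03),(.004,.03)):
    p,q1,q2=pose(x,0,z,ex,t)
    print(t,x,z,*[None if j is None else np.round(j,2) for j in (kin.inverse_kinematics(p,q1),kin.inverse_kinematics(p,q2))])
E
```

```text
21.7667 [ 0.7   0.11 -0.39  2.33 -1.    0.46  0.08] [ 0.444 -0.108  0.26 ]
20 -0.212 0.2 [ 1.23  0.27 -1.14  2.16  0.09  0.58  2.1 ] [ 0.48  0.12 -0.3   2.19 -0.32  0.58 -0.68]
20 -0.212 0.1 [ 1.03  0.45 -0.98  2.25  0.48  0.37  1.76] [ 0.39  0.29 -0.22  2.28 -0.47  0.32 -0.49]
20 -0.212 0.03 [ 0.88  0.57 -0.81  2.29  0.9   0.24  1.38] [ 0.35  0.44 -0.18  2.32 -0.9   0.17 -0.04]
20 -0.1 0.03 [ 0.54  0.6  -0.6   2.11  0.61  0.26  1.54] [ 0.06  0.52 -0.01  2.14 -0.76  0.24 -0.33]
20 0.004 0.03 [ 0.41  0.69 -0.6   1.91  0.63  0.37  1.47] [-0.12  0.62  0.1   1.94 -0.67  0.33 -0.54]
28 -0.212 0.2 [ 1.3   0.23 -1.12  2.23 -0.23  0.44  2.46] [ 0.58  0.1  -0.34  2.27 -0.64  0.48 -0.33]
28 -0.212 0.1 [ 0.22  0.29  0.05  2.37 -1.27  0.35 -2.8 ] [ 0.62  0.31 -0.41  2.34 -0.97  0.23  0.07]
28 -0.212 0.03 [ 1.22  0.81 -1.18  2.34  1.55  0.39  0.91] [ 1.22  0.81 -1.18  2.34  1.55  0.39 -2.24]
28 -0.1 0.03 [ 0.74  0.67 -0.79  2.18  1.36  0.18  0.88] [ 0.74  0.67 -0.79  2.18  1.36  0.18 -2.26]
28 0.004 0.03 [ 0.62  0.77 -0.82  1.98  1.2   0.3   1.  ] [ 0.07  0.61 -0.1   2.02 -1.14  0.18 -0.  ]
35 -0.212 0.2 [-0.84  0.22  1.34  2.4  -1.27  0.73 -2.77] [ 0.69  0.11 -0.39  2.32 -0.99  0.45  0.07]
35 -0.212 0.1 [ 1.38  0.68 -1.27  2.36  1.29  0.22  1.14] [ 1.38  0.68 -1.27  2.36  1.29  0.22 -2.  ]
35 -0.212 0.03 [ 1.29  0.85 -1.16  2.38  1.96  0.31  0.59] [ 1.29  0.85 -1.16  2.38  1.96  0.31 -2.55]
35 -0.1 0.03 [ 1.06  0.94 -1.17  2.22  1.84  0.43  0.62] [ 1.06  0.94 -1.17  2.22  1.84  0.43 -2.53]
35 0.004 0.03 [ 0.89  1.03 -1.19  2.04  1.72  0.53  0.71] [ 0.89  1.03 -1.19  2.04  1.72  0.53 -2.44]
```

```bash
python3 - <<'E'
from h import *
from fit import fit
p,q1,_=pose(-.212,0,.22,ex,20); env.reach(p,q1)
s=env.get_state();print(s["time"],np.round(s["qpos"],2))
p,q,_=pose(-.215,0,.10,ex,35); j=kin.inverse_kinematics(p,q); print(np.round(j,2))
env.goto_joints(j)
try:
    env.movel(pose(-.215,0,.03,ex,35)[0],.12)
except env.PlanningError as e: print(e)
s=env.get_state();print(s["time"],np.round(s["qpos"],2),s["force"])
im,W=cloud("side");cv2.imwrite("pics/s4.png",im)
p,r=fit(W,.095,.115,(120,130,400,320),"carton");c=np.r_[r[0],0]-O;print(c@ex,c@ey)
E
```

```text
23.5833 [ 1.25  0.22 -1.15  2.13  0.01  0.63  2.17]
[ 1.39  0.67 -1.28  2.37  1.28  0.22  1.16]
25.625 [ 1.33  0.9  -1.22  2.39  1.88  0.36  0.69] [-0.09021051  0.20835688  0.20553388]
carton 5853 zmed 0.1071 c [ 0.5816 -0.0389] size [0.1107 0.2003] ang 26.56
-0.10231684413952427 0.0004882672908442659
```

View pics/s4.png

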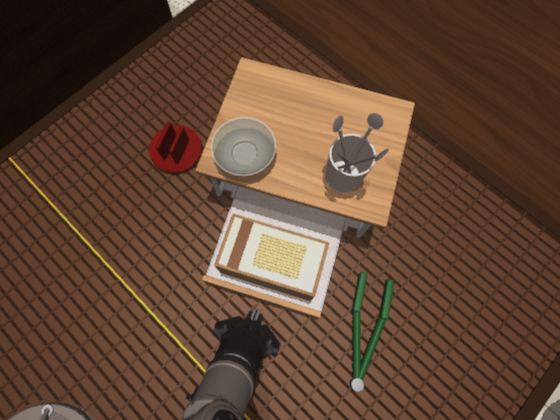

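The fingertips at about (255,315) sit just in front of the panel middle, and the carton is centred on the tray. Now push it home.

```bash
python3 - <<'E'
from h import *
r=env.movel(pose(-.04,0,.03,ex,35)[0],.05,stop_force=12)
s=env.get_state();print(r,s["time"],s["force"]@ex,(s["tcp_pos"]-O)@ex+.073*np.sin(np.deg2rad(35)))
if not r:
    r=env.movel(pose(.008,0,.03,ex,35)[0],.03,stop_force=10)
    s=env.get_state();print(r,s["time"],s["force"]@ex,(s["tcp_pos"]-O)@ex+.073*np.sin(np.deg2rad(35)))
im,W=cloud("side");cv2.imwrite("pics/s5.png",im)
E
```

```text
False 29.325 -1.3150118972257132 -0.03981317285768411
True 30.6333 0.43089751098155554 0.002989120284733769
```

View pics/s5.png

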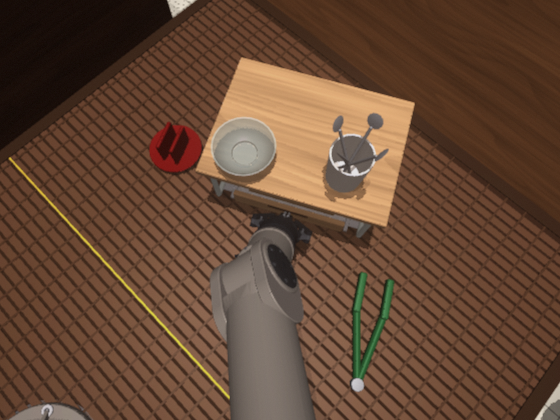

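The arm stopped on force with the tip at x=3 mm, where the panel face should be about at home. Back off and check the panel.

```bash
python3 - <<'E'
from h import *
env.movel(pose(-.15,0,.03,ex,35)[0],.1)
im,W=cloud("side");cv2.imwrite("pics/s6.png",cv2.resize(im[150:290,180:400],None,fx=3,fy=3))
S=(W-O)@np.stack([ex,ey,ez],1)
m=(S[...,2]>.02)&(S[...,2]<.046)&(abs(S[...,1])<.11)&(S[...,0]>-.02)&(S[...,0]<.06)
print(m.sum(),np.percentile(S[m][:,0],[5,25,50,75,95]),env.get_state()["time"])
im,T=cloud("top");S=(T-O)@np.stack([ex,ey,ez],1);m=(S[...,2]>.02)&(S[...,2]<.046)&(abs(S[...,1])<.11)&(S[...,0]>-.02)&(S[...,0]<.06)
print(m.sum(),np.percentile(S[m][:,0],[5,25,50,75,95]) if m.sum() else "")
E
```

```text
474 [0.00878646 0.00938473 0.00979284 0.01100975 0.03844856] 32.4
98 [0.01017806 0.0106028  0.01083486 0.01094992 0.01109951]
```

View pics/s6.png

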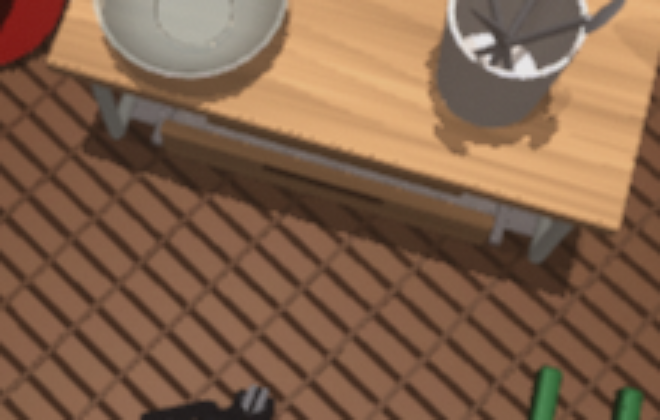

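The panel face measures x ≈ 10 mm, so the tray is home. The panel shows under the board edge in the crop, from about (165,135) to (490,230).

```bash
python3 -c "
from h import *
print(job.job_done())"
```

```text
the job is handed in; nothing more can be done
None
```

I tipped the carton onto its back, window up, slid it to within about 1 mm of the tray's middle line, and pushed the tray home (panel face measured at 10 mm). The job is handed in after about 33 s, with no verdict returned and the carton's position under the shelf not re-measured.

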